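# Clip the check weight onto the force gauge's ring

## Robot

A 7-joint arm with a two-finger parallel gripper is mounted at the origin on a cart in front of the work surface, level with it; the furniture and walls round the work are solid. World frame = base frame: x ahead of the robot, y to its left, z up, the work surface at z = 0. Lengths are in m, angles in rad, forces in N, time in s.
With the tool pointing down it reaches from about 0.4 to 0.875 m from the base axis. Payload 19.3 kg.
Tool frame: the origin (TCP) lies on the centre line of the jaws, within the pads' length; the fingertips stand 14 mm ahead of it and the grasp point (between the pads) lies 5 mm behind it; x points along the fingers, y is the direction in which the jaws open and shut, and the axes are right-handed (so a half turn about x gives the same grasp; the last joint's range is limited). The gripper opens to 85 mm and grips with 20 to 120 N. Pads are 22 mm wide; open, the fingers measure 114 mm over their backs; the gripper's body (76 mm by 85 mm) begins 54 mm behind the grasp point. The pads swing forward as they close: fully open they stand 13 mm farther back than shut.
Start: joints at [1.148, 0.521, -0.036, 1.599, 0.021, 1.021, -0.113], TCP at [0.216, -0.587, 0.245] pointing down, gripper open.
Joint ranges: [-2.91, 2.91], [-0.3, 2.13], [-1.5, 1.42], [0.17, 2.43], [-1.26, 4.41], [0.16, 1.93], [-2.52, 2.52]. Speed limits (rad/s): [1.89, 1.89, 2.39, 2.39, 3.01, 3.01, 3.01].

## Interface

Orientations are given as [roll, pitch, yaw] about the fixed x, y, z axes, in that order (R = Rz(yaw) Ry(pitch) Rx(roll)).
In Python, from workcell import monitor, optics, bot gives the robot as it stands.
- The arm moves only by the tool arm_command, never from a script. Its arguments are lists of equal length, an entry for each row: "delta_pos": the shift along the tool's x, y, z as a fraction of full scale, a list of three; "rotation": the turn, a rotation vector about the tool's x, y, z as a fraction of full scale, a list of three. In form: {"delta_pos": [[dx, dy, dz], ...], "rotation": [[wx, wy, wz], ...]}. A call has 1 to 10 rows; each row shifts and turns the pose as measured when the row begins, along the tool's axes as they then stand; what a row does not reach is not made up. Full scale, the value 1, is 30 mm for a shift and 6 degrees for a turn. A row lasts 1/10 s, in which the tool goes at most 50 mm and 8.59 degrees, less where a joint would pass 70% of its speed; a pose out of reach is approached as far as the arm can. A call with a number of a shift or a turn outside -1 to 1 is refused whole. A call with a gripper value outside its range is refused whole. "gripper" is the closure, from -1 (fully open) to 1 (shut), so that 0 is half open, set as the call begins (left out, the last holds). The fingers move at their own pace and stop on an object; "grip_force" is the grip in N (left out, the last holds). Time passes only in rows, so rows that do not move let the fingers close. It gives the time, the measured TCP pose, the force and the opening at its end, in the units of the state.
- monitor.observe(): the state, without advancing time (a new reading comes with each control period).
- optics.grab_frame(name): name is "side" or "top"; returns the picture (384x512x3 uint8, red, green, blue); there is no depth.
- optics.camera_params(name): a dict with "fx", "fy", "cx", "cy" (pixels), "origin" and "rotation" of the camera in the world. Camera axes: x right, y down, z forward; pixel columns grow to the right and rows downward; lengths in m; the calibration is good to about 2 mm. A picture is of the moment at which its call begins. camera_params takes no time and is no camera call.
- bot.job_done(): hands the job in, once; it reports no verdict.
The state is a dict: "clock": time; "qpos": joint angles; "qd": joint speeds; "joint_efforts": joint torques, N m; "position": TCP position; "tool_rot": TCP orientation; "force": force on the tool from outside, world axes, zero at the start; "moment": the same for the moment, N m; "grip_width": finger opening in m.
Only numpy, scipy, OpenCV 4.12 (cv2) and the standard library are available. Lean on these libraries where they do the work, as an engineer would, in place of code of your own. Each camera call takes 0.05 s, during which the arm holds its last target. There are 200 camera calls.

## Task

Pick up the larger of the two check weights by its grip block and clip it onto the steel ring of the force gauge: push the sprung gate of its snap hook against the ring's front bar until the bar is inside and the gate snaps shut, then let the weight hang freely from the ring and let go. The gauge is delicate, so go gently (never more than 20 N on the ring), keep the gripper off it, and leave the smaller weight and the jar, bottle, beaker, tape and pen where they are.

Things in the scene. Friction and masses are not known exactly. Their poses are not given: they have to be found in the camera images.
- weight_big: larger check weight, loose, steel, about 0.42 kg (15 % either way), one rigid piece 152 mm tall. Origin: centre of its flat underside; z up, +x the side of the hook's mouth and gate. Bottom up: cylinder 48 mm in diameter, 40 mm high; an upright snap hook in the xz plane, 8 mm thick (y), 36 mm wide (x); a dark grip block on top.
- big_grip (a point): middle of the larger weight's grip block, 134 mm above its underside; the block is 20 (x) x 14 (y) x 36 (z) mm, to be held from above
- big_mouth (a point): on the larger weight's shut gate, x = 14, z = 86 mm from its origin: where the ring's bar should meet the gate (z = 74 to 89 mm will do). The gate is an upright 6 mm rod, pivot at x 14, z 62, tip at z 99. Above it hangs the nose of the hook: a block 10 mm wide (x = 9 to 19 mm) with a flat lower face at z = 95 mm, on which the bar must not land.
- big_seat (a point): where the middle of the ring's bar lies when the larger weight hangs: x 0, z 106 mm from the weight's origin, at the top inside the arch. The hook is bent of 8 mm rod: a half-round arch (centre line 14 mm in radius about x 0, z 99) from the nose at x = +14 over to the straight back bar at x -14.
- gate_big (a joint): the larger weight's sprung gate: 0 shut, 0.66 rad at its stop, tip pushed inward. About 5 N at the bar opens it, 7 N holds it open. With the bar at z = 86 mm, about 18 mm of push after first touch brings it to its hard stop; 15 mm or more puts the bar behind the nose. Lower the hook then: the bar slides up the gate, leaves its tip at about z = 100 mm and the gate snaps shut.
- gauge: force gauge, fixed: grey foot plate 130 (x) x 90 (y) x 14 mm, on it a column 44 mm wide (x = 17 to 51 mm) with a steel load beam, top at z = 170 mm. Origin: centre of the foot's underside; z up, -x is its front, so a hook is pushed on towards +x. The ring reaches level to the front from clamps at the beam's sides. Nothing on the gauge is higher than 176 mm.
- eye_mid (a point): mark of the gauge, x -45, y 0, z 170 mm from its origin: nominal middle of the ring's front bar, a level 6 mm rod along the gauge's y, straight for 38 mm, between 6 mm side rods at y = -27 and 27. The ring was clamped by hand: the true bar lies up to 20 mm in front of or behind the mark (gauge's x), at the mark's height, and does not shift. Find it by touch.
- weight_small: smaller check weight of the same pattern (cylinder 36 mm in diameter and 26 mm high, 138 mm tall over all, 0.16 kg, same hook and grip block); not to be used or moved. Origin: centre of its underside.
- jar_yellow: bystander, sample jar with screw lid, 41 mm in diameter, 66 mm tall; origin at the centre of its underside
- bottle_squeeze: bystander, white squeeze bottle, 49 mm in diameter, 107 mm tall; origin at the centre of its underside
- beaker_small_1: bystander, small glass beaker, 48 x 52 x 51 mm; origin at the centre of its underside
- tape_roll: bystander, roll of tape lying flat, 52 mm in diameter, 18 mm high; origin at the centre of its underside
- marker_1: bystander, felt pen lying flat, 122 mm long; origin under its middle
There are look-alikes about, which are no part of the job. Several things have the shape of the gauge; the one meant has the colours described above.

How it is judged:
On the way, in this order (a step that is already met when the one before it is completed fails the run):
1. the larger weight is lifted off the worktop, its gate shut (height (world z) of weight_big above 0.03 m and value of joint gate_big below 0.1 rad), for 0.2 s.
2. the gate is pushed open against the ring (value of joint gate_big above 0.3 rad and contact force between weight_big and gauge above 1 N), for 0.1 s.
At the end, for the whole second after the job is handed in: the larger weight hangs from the ring's front bar: gate shut (below 0.05 rad), its underside 58 to 72 mm above the gauge's foot level (z = 64 mm when seated), within 32 mm in x of the mark and 30 mm in y, within 0.2 rad of upright, carried by the ring (more than 2 N) and at rest (below 0.05 m/s) (value of joint gate_big below 0.05 rad and z of weight_big in the frame of gauge between 0.058 and 0.072 m and x of weight_big in the frame of gauge between -0.077 and -0.013 m and y of weight_big in the frame of gauge between -0.03 and 0.03 m and angle between weight_big's own z axis and vertical below 0.2 rad and contact force between weight_big and gauge above 2 N and linear speed of weight_big below 0.05 m/s); the robot touches nothing.
It fails at once if more than 20 N between the larger weight and the gauge (contact force between weight_big and gauge above 20 N).
It fails at once if the arm or fingers press on the gauge with more than 5 N (contact force between any of the fingers, the arm and gauge above 5 N).
It fails at once if the smaller weight or a bystander is moved more than 20 mm (distance of any of weight_small, jar_yellow, bottle_squeeze, beaker_small_1, tape_roll, marker_1 from where it was at the start of the episode above 0.02 m).
It also fails if it takes over 51 s, if anything falls off the work surface, if the arm or the gripper's body presses on something with over 40 N, if the wrist force passes 120 N, or if a joint passes its speed limit or range.

## Working session

There is one attempt and no reset: what is moved stays moved. The work goes in short steps, Python scripts to look and compute and a tool call to move; the robot and the scene stay as the last step left them, time stands still between calls to the robot, and variables do not carry over. Pictures are saved under pics/ and viewed, about 8 in all and at most 12, crops included, and the job is handed in when it is done.

Besides the shell and the picture viewer there is one more tool, called after "Request:" as name(argument=value, ...) on one line, values as JSON. arm_command: Moves the arm, as the interface text tells. Its arguments: {"type":"object","properties":{"delta_pos":{"type":"array","items":{"type":"array","items":{"type":"number"}}},"rotation":{"type":"array","items":{"type":"array","items":{"type":"number"}}},"gripper":{"type":"number"},"grip_force":{"type":"number"}},"required":["delta_pos","rotation"]}

```bash
mkdir -p pics
python3 - <<'E'
from workcell import monitor, optics, bot
import cv2
print(monitor.observe())
for n in("side","top"):
    im=optics.grab_frame(n); cv2.imwrite(f"pics/{n}0.png",im[:,:,::-1]); print(n,optics.camera_params(n))
E
```

```text
{'clock': 0.0, 'qpos': array([ 1.14777263,  0.52202589, -0.03631678,  1.59995905,  0.02122095,
        1.02110278, -0.11275966]), 'qd': array([ 1.19258086e-03, -1.23688100e-03, -7.50992931e-04, -1.82373265e-03,
       -1.26871673e-03, -5.74424335e-05, -1.07878190e-03]), 'joint_efforts': array([-2.11577157e-03, -9.27114487e+01,  1.97871119e+00, -3.69935739e+01,
        1.77650212e-02,  8.17100750e-03,  5.44948534e-05]), 'position': array([ 0.21582161, -0.58623506,  0.24473598]), 'tool_rot': array([-1.47949597,  1.56968675,  2.01495161]), 'force': array([-0.39700698,  0.04910877,  0.16963605]), 'moment': array([ 0.00021552, -0.02008767,  0.04493048]), 'grip_width': 0.08539631033923767}
side {'fx': 387.79760370124825, 'fy': 387.79760370124825, 'cx': 257.1865027615432, 'cy': 199.9965457411999, 'origin': array([ 0.61864985, -0.99439196,  1.12005543]), 'rotation': array([-2.30783246,  0.02094582,  0.07060869])}
top {'fx': 466.48968754944525, 'fy': 466.48968754944525, 'cx': 256.9562525816063, 'cy': 186.1430265993676, 'origin': array([0.35968876, 0.12891826, 1.56793124]), 'rotation': array([-3.03240152e+00, -2.93975526e-03, -1.58975812e+00])}
```

View pics/side0.png

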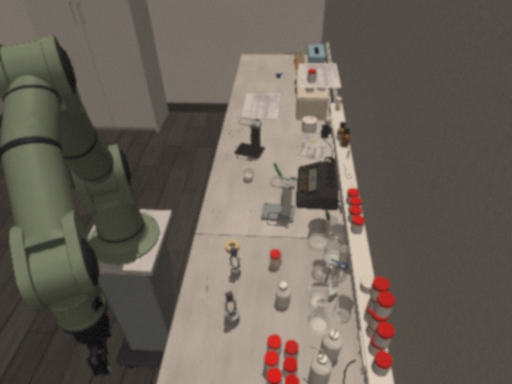

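View pics/top0.png

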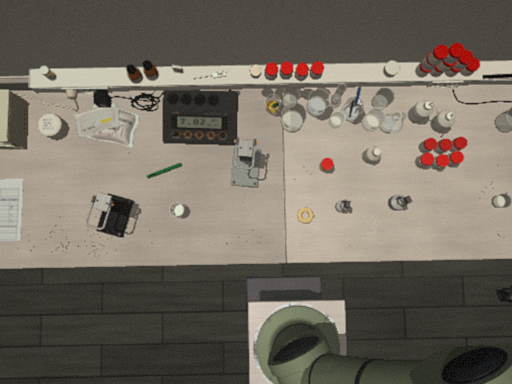

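Side: weights at (235,260) and (231,305), grey gauge at (280,205). Top: weights at (344,206) and (400,202), grey gauge at (248,163), a black look-alike at (113,215). Enlarging these next.

```bash
cat > h.py <<'E'
import numpy as np, cv2
from scipy.spatial.transform import Rotation as Rot
from workcell import monitor, optics, bot
def cam(n):
    p=optics.camera_params(n); return p,Rot.from_euler('xyz',p['rotation']).as_matrix(),np.array(p['origin'])
def ray(n,uv):
    p,R,o=cam(n); d=R@[(uv[0]-p['cx'])/p['fx'],(uv[1]-p['cy'])/p['fy'],1]; return o,d/np.linalg.norm(d)
def plane(n,uv,z):
    o,d=ray(n,uv); return (o+d*(z-o[2])/d[2]).round(4)
def tri(a,b):
    (o1,d1),(o2,d2)=ray('side',a),ray('top',b)
    s=np.linalg.lstsq(np.c_[d1,-d2],o2-o1,rcond=None)[0]; p,q=o1+s[0]*d1,o2+s[1]*d2
    return ((p+q)/2).round(4),np.linalg.norm(p-q).round(4)
def proj(n,P):
    p,R,o=cam(n); c=R.T@(np.array(P)-o); return (c[:2]/c[2]*[p['fx'],p['fy']]+[p['cx'],p['cy']]).round(1)
def crop(src,x,y,w,h,k): 
    return cv2.resize(cv2.imread(src)[y:y+h,x:x+w],None,fx=k,fy=k,interpolation=cv2.INTER_CUBIC)
E
python3 - <<'E'
from h import *
# top: gauge + weights, side: both
a=crop('pics/top0.png',225,130,60,65,6); b=crop('pics/top0.png',325,185,90,40,4)
c=crop('pics/side0.png',250,165,60,65,6); d=crop('pics/side0.png',205,235,60,95,4)
W=np.zeros((780,800,3),np.uint8)
W[:390,:360]=a; W[:160,370:730]=b; W[390:780,:360]=c; W[200:580,370:610]=d
cv2.imwrite('pics/c1.png',cv2.resize(W,None,fx=.75,fy=.75,interpolation=cv2.INTER_AREA))
print(proj('top',[0.4,0,0]),plane('top',(400,202),.06),plane('top',(344,206),.06),plane('top',(248,165),.1))
E
```

```text
[293.8 224.5] [ 0.4645 -0.3414  0.06  ] [ 0.455  -0.1593  0.06  ] [0.5887 0.1488 0.1   ]
```

View pics/c1.png

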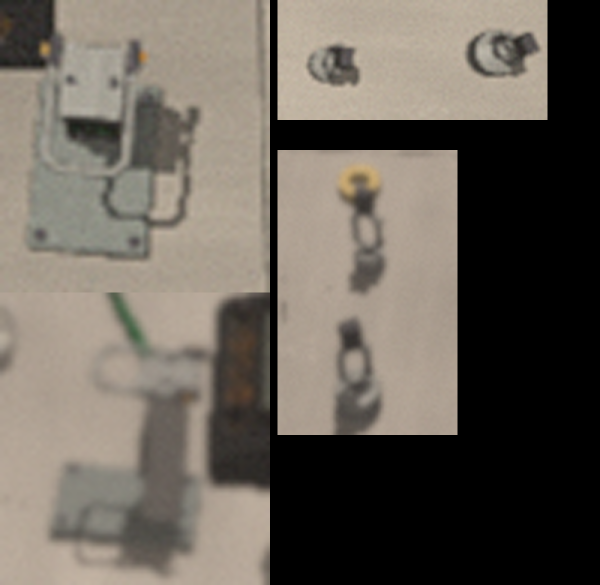

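Composite: grey gauge's foot front corners at about top (231,185) and (258,187), ring bar near top (245,168), and the ring reaching toward the robot. The big weight (400,202) has its hook plane roughly facing the side camera. I'll average a few frames and enlarge it to find the gate side.

Run:
```python
from h import *
A={}
for n in("side","top"):
    A[n]=np.mean([optics.grab_frame(n).astype(float) for _ in range(6)],0); np.save(f'{n}.npy',A[n])
def z(n,x,y,w,h,k):
    return np.clip((cv2.resize(A[n][y:y+h,x:x+w,::-1],None,fx=k,fy=k,interpolation=cv2.INTER_CUBIC)-20)*1.3,0,255).astype(np.uint8)
W=np.zeros((600,800,3),np.uint8)
a=z('side',213,282,32,46,13); W[:598,:416]=a
b=z('top',381,185,36,30,10); W[:300,425:785]=b
b=z('top',228,130,36,29,10); W[305:595,425:785]=b
for i in range(0,32,5): cv2.line(W,(i*13,0),(i*13,5),(0,0,255),1)
cv2.imwrite('pics/c2.png',W)
```

```text
(no output)
```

View pics/c2.png

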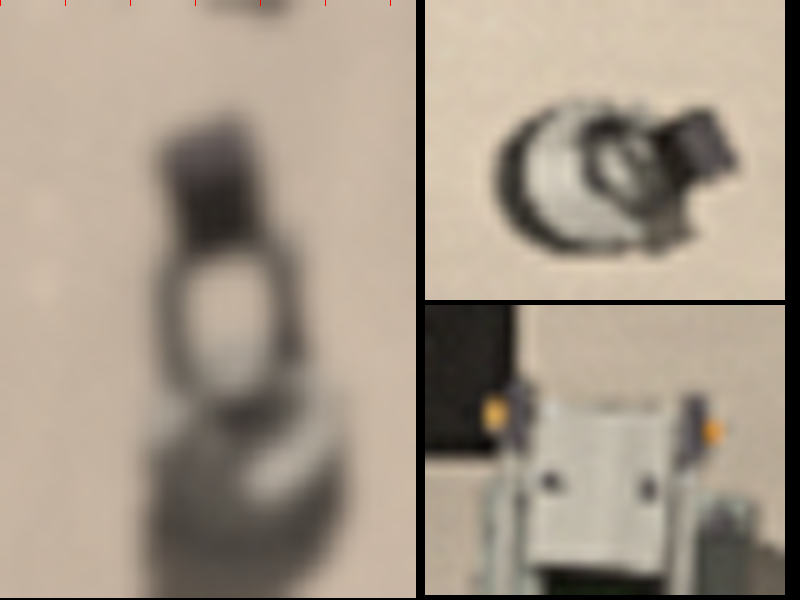

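Run:
```python
from h import *
t=lambda x,y:(381+(x-425)/10-.45,185+y/10-.45)
s=lambda x,y:(213+x/13-.46,282+y/13-.46)
print('block top (top cam)',plane('top',t(700,142),.152),'corners',[plane('top',t(*c),.152)[:2] for c in((712,108),(740,158),(690,175),(665,125))])
print('side corners',[plane('side',s(*c),.152)[:2] for c in((160,150),(240,118),(253,165),(172,190))])
print('tri block',tri(s(206,155),t(700,142)))
print('hook sides side',[plane('side',s(*c),.085) for c in((173,310),(288,310))])
g=lambda x,y:(225+x/4.5-.4,130+y/4.5-.4)
print('foot front',[plane('top',g(*c),.014) for c in((28,248),(148,258))])
print('bar',plane('top',g(88,172),.17),[plane('top',g(*c),.17) for c in((48,150),(130,155))])
b=lambda x,y:(228+(x-425)/10-.45,130+(y-305)/10-.45)
print('beam front corners',[plane('top',b(*c),.17) for c in((530,565),(668,570))],'back',[plane('top',b(*c),.17) for c in((545,405),(672,410))])
A=np.load('top.npy')
h=cv2.cvtColor(A.astype(np.uint8),cv2.COLOR_RGB2HSV)
# cylinder disc check: silhouette mask
bg=np.median(A[185:215,381:390].reshape(-1,3),0); m=(np.abs(A-bg).sum(2)>60)[185:215,381:417]
for r in m: print(''.join('#' if v else '.' for v in r))
```

```text
block top (top cam) [ 0.4676 -0.3378  0.152 ] corners [array([ 0.4779, -0.342 ]), array([ 0.4625, -0.3497]), array([ 0.4576, -0.3342]), array([ 0.473 , -0.3274])]
side corners [array([ 0.4568, -0.343 ]), array([ 0.4739, -0.3334]), array([ 0.4783, -0.3457]), array([ 0.4609, -0.3533])]
tri block (array([ 0.4673, -0.3398,  0.1465]), np.float64(0.0015))
hook sides side [array([ 0.4545, -0.3418,  0.085 ]), array([ 0.4816, -0.3403,  0.085 ])]
foot front [array([0.5364, 0.2086, 0.014 ]), array([0.5272, 0.1194, 0.014 ])]
bar [0.5693 0.1596 0.17  ] [array([0.5848, 0.1863, 0.17  ]), array([0.5804, 0.1311, 0.17  ])]
beam front corners [array([0.6073, 0.1775, 0.17  ]), array([0.605 , 0.1357, 0.17  ])] back [array([0.6567, 0.1722, 0.17  ]), array([0.6544, 0.1336, 0.17  ])]
....................................
....................................
....................................
....................................
....................................
....................................
....................................
....................................
....................................
....................................
............#######..#.....##.......
..........####.###############......
.........#####################......
........####..#################.....
.......#####..#################.....
.......####....#################....
.......####....###.#############....
......#####....####.############....
......#####....##############.......
.......####.....###########.........
.......#####.....##########.........
.......######....##########.........
........######..###########.........
.........###################........
..........#################.........
............#############...........
....................................
....................................
....................................
....................................
```

Measured: block about (0.4675, -0.339), weight yaw about +26° with the gate on the +x side. Gauge yaw about -5°, mark about (0.552, 0.161), bar seen near x≈0.569. Next the move to the weight.

```bash
cat >> h.py <<'E'
def go(P,yaw):
    """delta (tool frame, fractions of full scale) to TCP pos P, tool down with jaws along yaw+90 (mod 180)"""
    s=monitor.observe(); R=Rot.from_euler('xyz',s['tool_rot']).as_matrix(); p=s['position']
    y=np.array([-np.sin(yaw),np.cos(yaw),0])
    best=min((Rot.from_matrix(R.T@np.c_[[0,0,-1],k*y,np.cross([0,0,-1],k*y)]).as_rotvec() for k in(1,-1)),key=np.linalg.norm)
    print('t',round(s['clock'],2),'p',p.round(4),'F',s['force'].round(2),'w',round(s['grip_width'],4),'q',s['qpos'].round(2)[[0,6]],'yT',R[:,1].round(3))
    print('dpos/30mm (tool)',(R.T@(np.array(P)-p)/.03).round(3),'rot/6deg',(best/np.radians(6)).round(3),'world mm',((np.array(P)-p)*1e3).round(1))
E
python3 - <<'E'
from h import *
go([.4675,-.339,.24],np.radians(26))
print(monitor.observe()['qpos'])
E
```

```text
t 0.7 p [ 0.2159 -0.5865  0.2453] F [ 1.05 -0.02  0.91] w 0.0855 q [ 1.15 -0.11] yT [ 0.345 -0.938 -0.   ]
dpos/30mm (tool) [  0.177  -4.845 -10.72 ] rot/6deg [-0.965 -0.     0.   ] world mm [251.6 247.5  -5.3]
[ 1.14782713  0.52136406 -0.03631917  1.5995113   0.0211895   1.02114493
 -0.11281026]
```

Request:
arm_command(delta_pos=[[0,-0.45,-0.97],[0,-0.45,-0.97],[0,-0.45,-0.97],[0,-0.45,-0.97],[0,-0.45,-0.97],[0,-0.45,-0.97],[0,-0.45,-0.97],[0,-0.45,-0.97],[0,-0.45,-0.97],[0,-0.45,-0.97]], rotation=[[0,0,0],[0,0,0],[0,0,0],[0,0,0],[0,0,0],[0,0,0],[0,0,0],[0,0,0],[-0.5,0,0],[-0.5,0,0]], gripper=-1, grip_force=100)

```text
clock: 1.7
position: [0.446, -0.3536, 0.2452]
tool_rot: [0.953, 1.568, -1.738]
force: [1.3, -0.7, 0.2]
grip_width: 0.0854
```

Run:
```python
from h import *
go([.4675,-.339,.24],np.radians(26))
```

```text
t 1.7 p [ 0.446  -0.3536  0.2452] F [ 1.27 -0.68  0.19] w 0.0854 q [ 0.66 -0.62] yT [ 0.436 -0.9    0.002]
dpos/30mm (tool) [ 0.172 -0.128 -0.857] rot/6deg [-0.024  0.015 -0.021] world mm [21.5 14.6 -5.2]
```

Request:
arm_command(delta_pos=[[0,-0.06,-0.43],[0,-0.07,-0.43],[0,0,0],[0,0,0]], rotation=[[0,0,0],[0,0,0],[0,0,0],[0,0,0]])

```text
clock: 2.1
position: [0.4709, -0.3354, 0.2452]
tool_rot: [1.262, 1.569, -1.423]
force: [-0.4, -0.1, -0.4]
grip_width: 0.0858
```

Run:
```python
from h import *
go([.4675,-.339,.135],np.radians(26))
a=optics.grab_frame('side')[230:330,180:280,::-1]; cv2.imwrite('pics/s2.png',cv2.resize(a,None,fx=6,fy=6,interpolation=cv2.INTER_CUBIC))
```

```text
t 2.1 p [ 0.4709 -0.3354  0.2452] F [-0.41 -0.06 -0.44] w 0.0858 q [ 0.61 -0.66] yT [ 0.441 -0.898  0.002]
dpos/30mm (tool) [3.674 0.049 0.151] rot/6deg [ 0.023  0.006 -0.019] world mm [  -3.4   -3.6 -110.2]
```

View pics/s2.png

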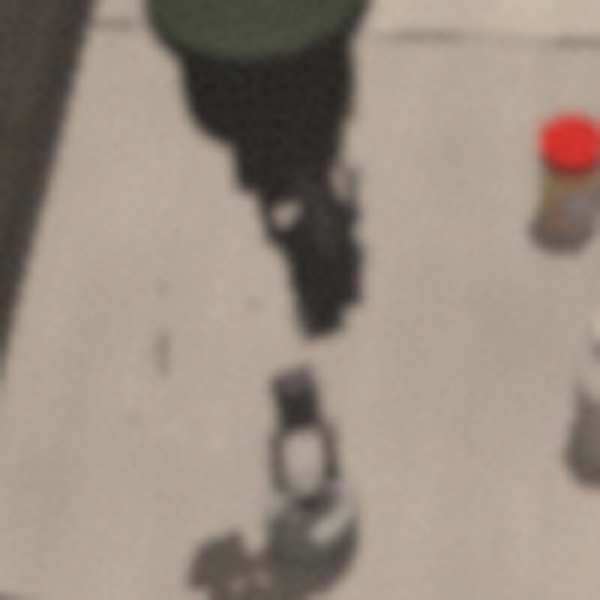

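The hand is above the weight, which is undisturbed. Descending.

Request:
arm_command(delta_pos=[[0.8,0.02,0.05],[0.8,0.02,0.05],[0.8,0.01,0.05],[0.8,0,0],[0.4,0,0],[0,0,0],[0,0,0]], rotation=[[0,0,0],[0,0,0],[0,0,0],[0,0,0],[0,0,0],[0,0,0],[0,0,0]])

```text
clock: 2.85
position: [0.4633, -0.3459, 0.1354]
tool_rot: [1.333, 1.565, -1.364]
force: [0.4, -0.1, 0.9]
grip_width: 0.0857
```

Run:
```python
from h import *
go([.4675,-.339,.135],np.radians(26))
```

```text
t 2.85 p [ 0.4633 -0.3459  0.1354] F [ 0.43 -0.12  0.94] w 0.0857 q [ 0.62 -0.68] yT [ 0.431 -0.903  0.006]
dpos/30mm (tool) [ 0.014 -0.148 -0.226] rot/6deg [-0.083  0.013 -0.054] world mm [ 4.2  6.9 -0.4]
```

Request:
arm_command(delta_pos=[[0,-0.12,-0.2],[0,0,0],[0,-0.02,-0.03],[0,0,0]], rotation=[[0,0,-0.05],[0,0,0],[0,0,0],[0,0,0]])

```text
clock: 3.25
position: [0.4694, -0.3393, 0.1386]
tool_rot: [1.837, 1.567, -0.86]
force: [-0.6, -0.4, -0.3]
grip_width: 0.0857
```

Run:
```python
from h import *
go([.4675,-.339,.135],np.radians(26))
```

```text
t 3.25 p [ 0.4694 -0.3393  0.1386] F [-0.64 -0.45 -0.25] w 0.0857 q [ 0.61 -0.69] yT [ 0.43  -0.903  0.004]
dpos/30mm (tool) [ 0.119 -0.038  0.051] rot/6deg [-0.085 -0.009 -0.035] world mm [-1.9  0.3 -3.6]
```

Request:
arm_command(delta_pos=[[0.12,-0.02,0.05],[0,0,0]], rotation=[[-0.08,0,0],[0,0,0]])

```text
clock: 3.45
position: [0.4678, -0.3395, 0.1351]
tool_rot: [1.835, 1.566, -0.852]
force: [-0.1, 0.3, -0.7]
grip_width: 0.0853
```

Request:
arm_command(delta_pos=[[0,0,0],[0,0,0],[0,0,0],[0,0,0],[0,0,0],[0,0,0],[0,0,0],[0,0,0],[0,0,0],[0,0,0]], rotation=[[0,0,0],[0,0,0],[0,0,0],[0,0,0],[0,0,0],[0,0,0],[0,0,0],[0,0,0],[0,0,0],[0,0,0]], gripper=1, grip_force=100)

```text
clock: 4.45
position: [0.4678, -0.3398, 0.1353]
tool_rot: [1.856, 1.566, -0.832]
force: [1.3, 0.2, 1.6]
grip_width: 0.0125
```

Run:
```python
from h import *
go([.4675,-.339,.135],np.radians(26))
```

```text
t 4.45 p [ 0.4678 -0.3398  0.1353] F [1.25 0.17 1.57] w 0.0125 q [ 0.61 -0.68] yT [ 0.438 -0.899  0.005]
dpos/30mm (tool) [ 0.008 -0.028 -0.002] rot/6deg [ 0.001 -0.013 -0.044] world mm [-0.3  0.8 -0.3]
```

Request:
arm_command(delta_pos=[[-0.3,0,0],[-0.7,0,0],[-0.9,0,0],[-0.9,0,0],[-0.9,0,0],[-0.9,0,0],[-0.8,0,0],[-0.4,0,0],[0,0,0],[0,0,0]], rotation=[[0,0,0],[0,0,0],[0,0,0],[0,0,0],[0,0,0],[0,0,0],[0,0,0],[0,0,0],[0,0,0],[0,0,0]])

```text
clock: 5.45
position: [0.4648, -0.3376, 0.3168]
tool_rot: [-0.476, 1.569, 3.12]
force: [-0.5, 0.3, -3.5]
grip_width: 0.0123
```

Run:
```python
from h import *
go([.485,.16,.31],np.radians(-5))
a=optics.grab_frame('side')[215:305,180:280,::-1]; cv2.imwrite('pics/s3.png',cv2.resize(a,None,fx=6,fy=6,interpolation=cv2.INTER_CUBIC))
```

```text
t 5.45 p [ 0.4648 -0.3376  0.3168] F [-0.49  0.33 -3.54] w 0.0123 q [ 0.62 -0.64] yT [ 0.439 -0.899 -0.001]
dpos/30mm (tool) [  0.225 -14.606  -7.885] rot/6deg [5.173e+00 1.900e-02 4.000e-03] world mm [ 20.2 497.6  -6.8]
```

View pics/s3.png

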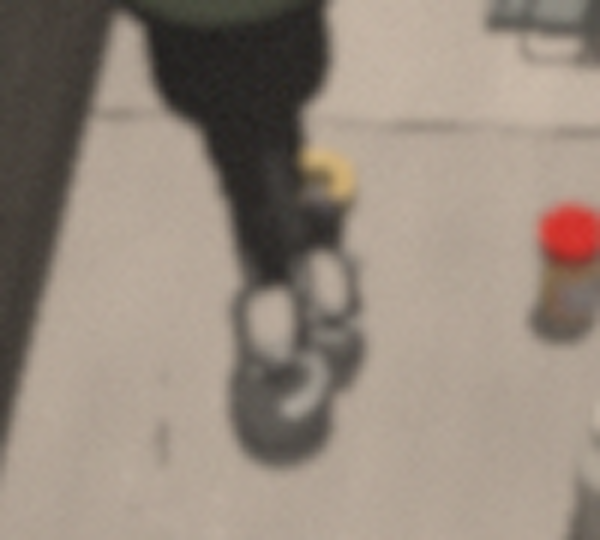

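The weight is held upright with its hook clear. Turning it now, then travelling.

Request:
arm_command(delta_pos=[[0,0,0],[0,0,0],[0,0,0],[0,0,0],[0,0,0],[0,0,0],[0,0,0]], rotation=[[0.6,0,0],[0.9,0,0],[0.9,0,0],[0.9,0,0],[0.9,0,0],[0.7,0,0],[0,0,0]])

```text
clock: 6.2
position: [0.462, -0.3359, 0.3069]
tool_rot: [-0.4, 1.554, 2.663]
force: [0.1, 0.6, -3.5]
grip_width: 0.0129
```

Run:
```python
from h import *
go([.485,.16,.31],np.radians(-5))
```

```text
t 6.2 p [ 0.462  -0.3359  0.3069] F [ 0.14  0.55 -3.47] w 0.0129 q [ 0.55 -1.14] yT [-0.078 -0.997 -0.006]
dpos/30mm (tool) [ 1.100e-02 -1.654e+01  5.340e-01] rot/6deg [0.084 0.145 0.061] world mm [ 23.  495.9   3.1]
```

Request:
arm_command(delta_pos=[[-0.05,-0.4,0],[-0.05,-0.8,0],[-0.05,-0.9,0],[-0.05,-0.9,0],[-0.05,-0.9,0],[-0.03,-0.9,0],[-0.03,-0.9,0],[-0.03,-0.9,0],[-0.03,-0.9,0],[-0.03,-0.9,0]], rotation=[[0,0.05,0.02],[0,0.05,0.02],[0,0.05,0.02],[0,0,0],[0,0,0],[0,0,0],[0,0,0],[0,0,0],[0,0,0],[0,0,0]])

```text
clock: 7.2
position: [0.4759, -0.0723, 0.3144]
tool_rot: [-0.267, 1.565, 2.818]
force: [-0.6, 0.1, -3.5]
grip_width: 0.0126
```

Run:
```python
from h import *
go([.485,.16,.31],np.radians(-5))
```

```text
t 7.2 p [ 0.4759 -0.0723  0.3144] F [-0.59  0.07 -3.54] w 0.0126 q [ 0.17 -1.64] yT [-0.057 -0.998 -0.001]
dpos/30mm (tool) [ 0.158 -7.749  0.138] rot/6deg [0.288 0.05  0.013] world mm [  9.1 232.3  -4.4]
```

Request:
arm_command(delta_pos=[[0,-0.9,0],[0,-0.9,0.02],[0,-0.9,0.02],[0,-0.9,0.02],[0,-0.9,0.02],[0,-0.9,0],[0,-0.9,0],[0,-0.6,0],[0,-0.2,0],[0,0,0]], rotation=[[0,0,0],[0,0,0],[0.1,0,0],[0.1,0,0],[0.1,0,0],[0,0,0],[0,0,0],[0,0,0],[0,0,0],[0,0,0]])

```text
clock: 8.2
position: [0.4806, 0.1571, 0.3119]
tool_rot: [-0.21, 1.563, 2.874]
force: [-0.6, -0.8, -3.7]
grip_width: 0.0125
```

Run:
```python
from h import *
go([.487,.1605,.220],np.radians(-5))
```

```text
t 8.2 p [0.4806 0.1571 0.3119] F [-0.64 -0.78 -3.65] w 0.0125 q [-0.18 -2.15] yT [-0.058 -0.998 -0.002]
dpos/30mm (tool) [ 3.061 -0.12  -0.229] rot/6deg [0.281 0.076 0.015] world mm [  6.4   3.4 -91.9]
```

Request:
arm_command(delta_pos=[[0.4,-0.02,-0.02],[0.6,-0.02,-0.02],[0.6,-0.02,-0.02],[0.6,-0.02,-0.02],[0.5,0,0],[0.3,0,0],[0,0,0],[0,0,0]], rotation=[[0.14,0.04,0],[0.14,0.04,0],[0,0,0],[0,0,0],[0,0,0],[0,0,0],[0,0,0],[0,0,0]])

```text
clock: 9.0
position: [0.4828, 0.1518, 0.2191]
tool_rot: [2.578, 1.568, -0.653]
force: [0.2, 0.4, -4.5]
grip_width: 0.0125
```

Run:
```python
from h import *
go([.487,.1605,.2193],np.radians(-5))
f=[]
for n,(x,y,w,h) in dict(side=(230,140,75,90),top=(215,125,75,90)).items():
    a=optics.grab_frame(n); np.save(n+'.npy',a); f.append(cv2.resize(a[y:y+h,x:x+w,::-1],None,fx=5,fy=5,interpolation=cv2.INTER_CUBIC))
cv2.imwrite('pics/s4.png',np.hstack(f))
```

```text
t 9.0 p [0.4828 0.1518 0.2191] F [ 0.2   0.39 -4.5 ] w 0.0125 q [-0.2  -2.22] yT [-0.089 -0.996  0.001]
dpos/30mm (tool) [-0.008 -0.3   -0.114] rot/6deg [-0.017 -0.019 -0.012] world mm [4.2 8.7 0.2]
```

View pics/s4.png

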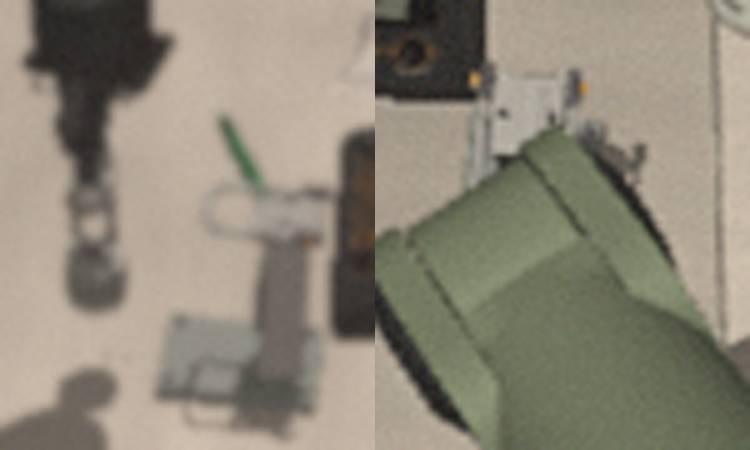

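Side: the hook hangs upright at about (95,215) in the crop, in front of the ring's bar at about (207,210), at matching height. Centring y, then feeling forward.

Run:
```python
from h import *
for c in((207,210),(207,225),(222,190)): print(plane('side',(230+c[0]/5-.4,140+c[1]/5-.4),.17))
```

```text
[0.5706 0.156  0.17  ]
[0.5714 0.138  0.17  ]
[0.5811 0.1809 0.17  ]
```

Request:
arm_command(delta_pos=[[0,-0.28,0],[0,0,0],[0,0,0]], rotation=[[0,0,0],[0,0,0],[0,0,0]])

```text
clock: 9.4
position: [0.4843, 0.1616, 0.2207]
tool_rot: [-3.113, 1.566, -0.06]
force: [0.7, -0.6, -3.7]
grip_width: 0.0125
```

Run:
```python
from h import *
go([.505,.1605,.2193],np.radians(-5))
```

```text
t 9.4 p [0.4843 0.1616 0.2207] F [ 0.65 -0.63 -3.68] w 0.0125 q [-0.21 -2.24] yT [-0.089 -0.996 -0.   ]
dpos/30mm (tool) [ 0.05  -0.024 -0.69 ] rot/6deg [-0.014 -0.045  0.001] world mm [20.7 -1.1 -1.4]
```

Request:
arm_command(delta_pos=[[0.02,-0.08,-0.25],[0.02,-0.08,-0.25],[0,0,-0.25],[0,0,-0.25],[0,0,-0.2],[0,0,-0.2],[0,0,0],[0,0,0]], rotation=[[0,-0.02,0],[0,-0.02,0],[0,0,0],[0,0,0],[0,0,0],[0,0,0],[0,0,0],[0,0,0]])

```text
clock: 10.2
position: [0.5312, 0.1625, 0.2192]
tool_rot: [-2.84, 1.571, 0.212]
force: [-0.4, -0.7, -3.6]
grip_width: 0.0125
```

Run:
```python
from h import *
go([.549,.1612,.2193],np.radians(-5))
```

```text
t 10.2 p [0.5312 0.1625 0.2192] F [-0.44 -0.75 -3.61] w 0.0125 q [-0.2 -2.2] yT [-0.089 -0.996 -0.   ]
dpos/30mm (tool) [-0.002 -0.01  -0.596] rot/6deg [-0.019 -0.002  0.   ] world mm [17.8 -1.3  0.1]
```

Request:
arm_command(delta_pos=[[0,0,-0.07],[0,0,-0.07],[0,0,-0.07],[0,0,-0.07],[0,0,0]], rotation=[[0,0,0],[0,0,0],[0,0,0],[0,0,0],[0,0,0]])

```text
clock: 10.7
position: [0.5398, 0.1618, 0.2194]
tool_rot: [-3.128, 1.571, -0.075]
force: [-0.4, 0.8, -3.8]
grip_width: 0.0126
```

Request:
arm_command(delta_pos=[[0,0,-0.05],[0,0,-0.05],[0,0,-0.05],[0,0,0]], rotation=[[0,0,0],[0,0,0],[0,0,0],[0,0,0]])

```text
clock: 11.1
position: [0.5446, 0.1613, 0.2194]
tool_rot: [2.66, 1.571, -0.57]
force: [0.4, 0.3, -4.4]
grip_width: 0.0125
```

Request:
arm_command(delta_pos=[[0,0,-0.04],[0,0,-0.04],[0,0,0]], rotation=[[0,0,0],[0,0,0],[0,0,0]])

```text
clock: 11.4
position: [0.5471, 0.1611, 0.2194]
tool_rot: [1.934, 1.571, -1.297]
force: [0.2, -0.2, -3.9]
grip_width: 0.0124
```

Request:
arm_command(delta_pos=[[0,0,-0.04],[0,0,-0.04],[0,0,0]], rotation=[[0,0,0],[0,0,0],[0,0,0]])

```text
clock: 11.7
position: [0.5497, 0.1609, 0.2194]
tool_rot: [1.33, 1.571, -1.9]
force: [-0.0, -0.2, -3.5]
grip_width: 0.0126
```

Request:
arm_command(delta_pos=[[0,0,-0.04],[0,0,0],[0,0,0]], rotation=[[0,0,0],[0,0,0],[0,0,0]])

```text
clock: 12.0
position: [0.551, 0.1608, 0.2194]
tool_rot: [0.831, 1.571, -2.399]
force: [0.0, -0.9, -3.7]
grip_width: 0.0121
```

Request:
arm_command(delta_pos=[[0,0,-0.04],[0,0,0],[0,0,0]], rotation=[[0,0,0],[0,0,0],[0,0,0]])

```text
clock: 12.3
position: [0.5519, 0.1607, 0.2193]
tool_rot: [0.311, 1.57, -2.919]
force: [-1.7, -1.2, -3.9]
grip_width: 0.0123
```

Request:
arm_command(delta_pos=[[0,0,-0.04],[0,0,0],[0,0,0]], rotation=[[0,0,0],[0,0,0],[0,0,0]])

```text
clock: 12.6
position: [0.5523, 0.1607, 0.2191]
tool_rot: [0.254, 1.568, -2.975]
force: [-2.2, 0.3, -1.9]
grip_width: 0.0124
```

Request:
arm_command(delta_pos=[[0,0,-0.06],[0,0,-0.06]], rotation=[[0,0,0],[0,0,0]])

```text
clock: 12.8
position: [0.5553, 0.1605, 0.219]
tool_rot: [0.254, 1.567, -2.976]
force: [-6.2, 0.5, -1.3]
grip_width: 0.0128
```

Request:
arm_command(delta_pos=[[0,0,-0.06],[0,0,-0.06]], rotation=[[0,0,0],[0,0,0]])

```text
clock: 13.0
position: [0.5582, 0.1603, 0.2186]
tool_rot: [0.239, 1.564, -2.99]
force: [-6.7, 0.4, -3.3]
grip_width: 0.0125
```

Run:
```python
from h import *
go([.568,.1595,.2193],np.radians(-5))
```

```text
t 13.0 p [0.5582 0.1603 0.2186] F [-6.66  0.44 -3.26] w 0.0125 q [-0.19 -2.18] yT [-0.088 -0.996  0.001]
dpos/30mm (tool) [-0.024 -0.003 -0.328] rot/6deg [-0.004  0.059 -0.014] world mm [ 9.8 -0.8  0.7]
```

Request:
arm_command(delta_pos=[[-0.02,0,-0.06],[-0.01,0,-0.06],[0,0,-0.06]], rotation=[[0,0.04,0],[0,0.04,0],[0,0.02,0]])

```text
clock: 13.3
position: [0.562, 0.1599, 0.2185]
tool_rot: [1.522, 1.568, -1.707]
force: [-7.8, -0.1, -2.6]
grip_width: 0.0125
```

Run:
```python
from h import *
go([.568,.1595,.2193],np.radians(-5))
a=optics.grab_frame('side')[150:230,225:315,::-1]; cv2.imwrite('pics/s5.png',cv2.resize(a,None,fx=7,fy=7,interpolation=cv2.INTER_CUBIC))
```

```text
t 13.3 p [0.562  0.1599 0.2185] F [-7.76 -0.09 -2.61] w 0.0125 q [-0.19 -2.18] yT [-0.087 -0.996  0.003]
dpos/30mm (tool) [-0.028 -0.003 -0.202] rot/6deg [ 0.002  0.001 -0.025] world mm [ 6.  -0.4  0.8]
```

View pics/s5.png

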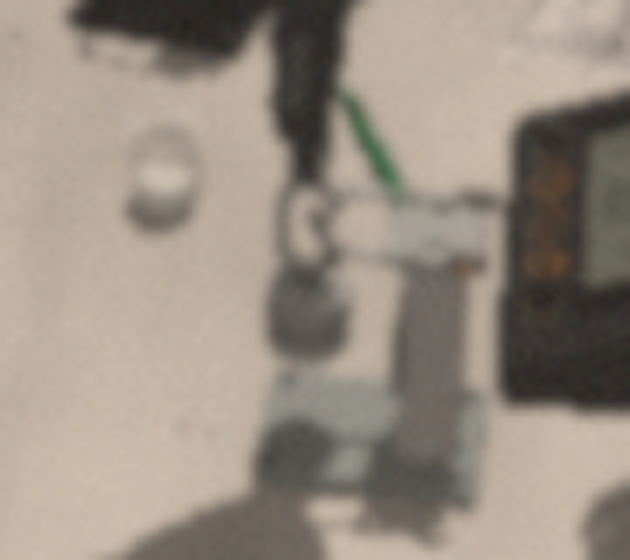

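The bar enters at (325,220), the gate swings inward and the weight is upright. Continuing.

Request:
arm_command(delta_pos=[[-0.01,0,-0.06],[0,0,-0.06]], rotation=[[0,0.02,0],[0,0.02,0]])

```text
clock: 13.55
position: [0.5643, 0.1597, 0.2178]
tool_rot: [1.7, 1.567, -1.528]
force: [-6.5, 0.6, -3.3]
grip_width: 0.0126
```

Request:
arm_command(delta_pos=[[-0.01,0,-0.06]], rotation=[[0,0.02,0]])

```text
clock: 13.65
position: [0.5654, 0.1596, 0.2177]
tool_rot: [1.772, 1.567, -1.456]
force: [-7.3, 0.3, -3.7]
grip_width: 0.0128
```

Request:
arm_command(delta_pos=[[-0.01,0,-0.04]], rotation=[[0,0.02,0]])

```text
clock: 13.75
position: [0.566, 0.1595, 0.2175]
tool_rot: [1.812, 1.566, -1.416]
force: [-7.8, 0.9, -4.1]
grip_width: 0.0124
```

Run:
```python
from h import *
go([.568,.1595,.2193],np.radians(-5))
```

```text
t 13.75 p [0.566  0.1595 0.2175] F [-7.8   0.91 -4.14] w 0.0124 q [-0.19 -2.18] yT [-0.086 -0.996  0.004]
dpos/30mm (tool) [-0.06  -0.005 -0.067] rot/6deg [ 0.01  -0.011 -0.043] world mm [ 2.  -0.   1.8]
```

Request:
arm_command(delta_pos=[[-0.03,0,-0.06],[-0.03,0,-0.05]], rotation=[[0,0,0],[0,0,0]])

```text
clock: 13.95
position: [0.5678, 0.1594, 0.2182]
tool_rot: [1.092, 1.565, -2.135]
force: [-6.0, 0.2, -6.0]
grip_width: 0.0123
```

Request:
arm_command(delta_pos=[[-0.01,0,-0.04]], rotation=[[0,0,0]])

```text
clock: 14.05
position: [0.5683, 0.1594, 0.2181]
tool_rot: [0.889, 1.563, -2.338]
force: [-6.7, 0.9, -4.1]
grip_width: 0.0124
```

Now about 16.8 mm past first touch, so I'll lower while holding the push.

Request:
arm_command(delta_pos=[[0.08,0,-0.03],[0.08,0,-0.03]], rotation=[[0,0,0],[0,0,0]])

```text
clock: 14.25
position: [0.569, 0.1593, 0.2127]
tool_rot: [0.708, 1.561, -2.519]
force: [-5.9, 0.7, -3.3]
grip_width: 0.0126
```

Request:
arm_command(delta_pos=[[0.08,0,-0.03],[0.08,0,-0.03]], rotation=[[0,0,0],[0,0,0]])

```text
clock: 14.45
position: [0.5701, 0.1592, 0.207]
tool_rot: [0.632, 1.559, -2.595]
force: [-4.2, 0.1, -6.7]
grip_width: 0.0128
```

Run:
```python
from h import *
go([.5685,.1593,.199],np.radians(-5))
```

```text
t 14.45 p [0.5701 0.1592 0.207 ] F [-4.23  0.12 -6.68] w 0.0128 q [-0.19 -2.17] yT [-0.084 -0.996  0.007]
dpos/30mm (tool) [ 0.268 -0.002  0.051] rot/6deg [ 0.025  0.092 -0.067] world mm [-1.6  0.1 -8. ]
```

Request:
arm_command(delta_pos=[[0.06,0,0],[0.06,0,0]], rotation=[[0,0.04,-0.03],[0,0.04,-0.03]])

```text
clock: 14.65
position: [0.5709, 0.1591, 0.2031]
tool_rot: [2.864, 1.57, -0.363]
force: [0.5, -0.2, -4.6]
grip_width: 0.0129
```

Request:
arm_command(delta_pos=[[0.05,0,0],[0,0,0]], rotation=[[0,0,0],[0,0,0]])

```text
clock: 14.85
position: [0.5715, 0.1589, 0.2017]
tool_rot: [-2.99, 1.569, 0.066]
force: [-0.5, -0.5, -3.8]
grip_width: 0.0126
```

Run:
```python
from h import *
go([.570,.1593,.199],np.radians(-5))
```

```text
t 14.85 p [0.5715 0.1589 0.2017] F [-0.46 -0.49 -3.83] w 0.0126 q [-0.19 -2.17] yT [-0.085 -0.996 -0.   ]
dpos/30mm (tool) [ 0.089 -0.011  0.052] rot/6deg [ 0.021 -0.021  0.003] world mm [-1.5  0.4 -2.7]
```

Horizontal push has vanished and the force is just the weight, which means the gate snapped shut. Lowering until the ring takes the load.

Request:
arm_command(delta_pos=[[0.04,0,0],[0,0,0]], rotation=[[0,0,0],[0,0,0]])

```text
clock: 15.05
position: [0.5719, 0.1588, 0.2007]
tool_rot: [-2.951, 1.568, 0.105]
force: [-0.1, 0.0, -4.3]
grip_width: 0.0124
```

Request:
arm_command(delta_pos=[[0.04,0,0],[0,0,0]], rotation=[[0,0,0],[0,0,0]])

```text
clock: 15.25
position: [0.572, 0.1589, 0.1996]
tool_rot: [-2.935, 1.567, 0.121]
force: [0.4, -0.5, -4.4]
grip_width: 0.0124
```

Request:
arm_command(delta_pos=[[0.04,0,0],[0,0,0]], rotation=[[0,0.02,0],[0,0,0]])

```text
clock: 15.45
position: [0.5722, 0.159, 0.199]
tool_rot: [-3.001, 1.564, 0.055]
force: [-2.4, -1.2, 1.2]
grip_width: 0.0128
```

Request:
arm_command(delta_pos=[[0.03,0,0],[0,0,0]], rotation=[[0,0,0],[0,0,0]])

```text
clock: 15.65
position: [0.5723, 0.159, 0.199]
tool_rot: [-3.017, 1.564, 0.039]
force: [-2.8, -0.9, 2.3]
grip_width: 0.0122
```

Run:
```python
from h import *
go([.570,.1593,.199],np.radians(-5))
a=optics.grab_frame('side')[150:230,225:315,::-1]; cv2.imwrite('pics/s6.png',cv2.resize(a,None,fx=7,fy=7,interpolation=cv2.INTER_CUBIC))
```

```text
t 15.65 p [0.5723 0.159  0.199 ] F [-2.83 -0.87  2.27] w 0.0122 q [-0.19 -2.18] yT [-0.085 -0.996 -0.001]
dpos/30mm (tool) [ 0.    -0.005  0.076] rot/6deg [ 0.017 -0.069  0.009] world mm [-2.3  0.3 -0. ]
```

View pics/s6.png

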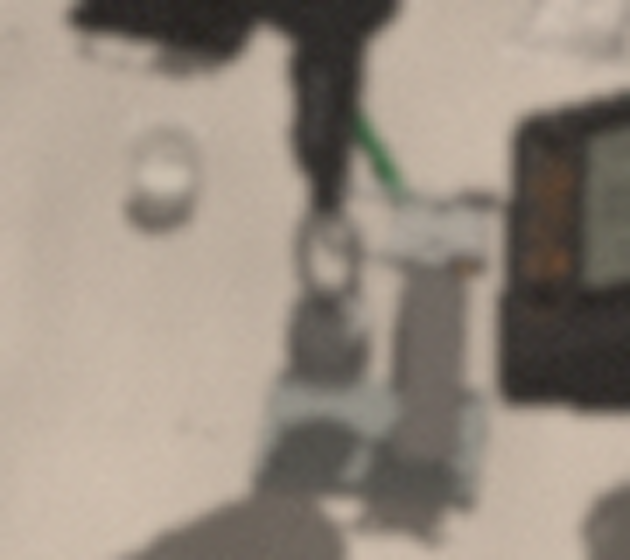

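The bar lies inside the arch, the gate on the right of the hook (355,255) looks shut, and the weight is upright. Easing up slightly and releasing.

Request:
arm_command(delta_pos=[[-0.02,0,0.02],[0,0,0]], rotation=[[0,0,0],[0,0,0]])

```text
clock: 15.9
position: [0.5717, 0.159, 0.1994]
tool_rot: [-3.001, 1.563, 0.055]
force: [-0.1, 1.3, -3.8]
grip_width: 0.0124
```

Request:
arm_command(delta_pos=[[0,0,0],[0,0,0],[0,0,0],[0,0,0],[0,0,0],[0,0,0]], rotation=[[0,0,0],[0,0,0],[0,0,0],[0,0,0],[0,0,0],[0,0,0]], gripper=-0.2, grip_force=20)

```text
clock: 16.5
position: [0.5723, 0.1594, 0.1997]
tool_rot: [-2.941, 1.562, 0.116]
force: [-0.1, 0.0, 0.1]
grip_width: 0.0512
```

Request:
arm_command(delta_pos=[[-0.2,0,0],[-0.4,0,0],[-0.6,0,0],[-0.8,0,0],[-0.8,0,0],[-0.8,0,0],[-0.5,0,0],[0,0,0],[0,0,0],[0,0,0]], rotation=[[0,0,0],[0,0,0],[0,0,0],[0,0,0],[0,0,0],[0,0,0],[0,0,0],[0,0,0],[0,0,0],[0,0,0]])

```text
clock: 17.5
position: [0.5707, 0.1594, 0.3345]
tool_rot: [-2.843, 1.558, 0.214]
force: [0.4, -0.3, -0.3]
grip_width: 0.0512
```

Request:
arm_command(delta_pos=[[0,0,0],[0,0,0],[0,0,0],[0,0,0],[0,0,0],[0,0,0],[0,0,0],[0,0,0],[0,0,0],[0,0,0]], rotation=[[0,0,0],[0,0,0],[0,0,0],[0,0,0],[0,0,0],[0,0,0],[0,0,0],[0,0,0],[0,0,0],[0,0,0]])

```text
clock: 18.5
position: [0.57, 0.1592, 0.3322]
tool_rot: [-2.873, 1.562, 0.184]
force: [-0.2, 0.3, -0.6]
grip_width: 0.0513
```

Run:
```python
from h import *
a=[optics.grab_frame('side')[150:230,225:315].astype(float) for _ in range(2)]
b=[optics.grab_frame('side')[150:230,225:315].astype(float) for _ in range(8)][-2:]
m=lambda q:np.mean(q,0)
print('motion diff',np.abs(m(a)-m(b))[35:70,35:60].mean())
cv2.imwrite('pics/s7.png',cv2.resize(m(b)[:,:,::-1].astype(np.uint8),None,fx=7,fy=7,interpolation=cv2.INTER_CUBIC))
print(monitor.observe()['force'],monitor.observe()['clock'])
```

```text
motion diff 1.0542857142857143
[ 0.12891532 -0.1534087  -0.18718306] 19.0
```

View pics/s7.png

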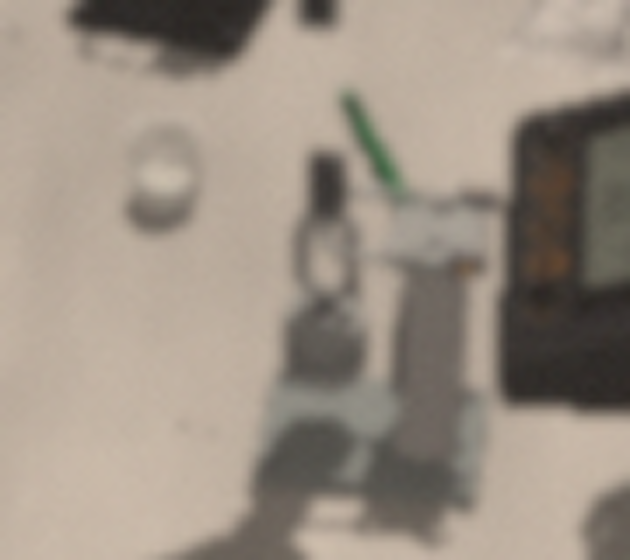

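The weight hangs upright from the ring with its gate shut, and the gripper is clear. Letting any swing die out first, then handing in.

Request:
arm_command(delta_pos=[[0,0,0],[0,0,0],[0,0,0],[0,0,0],[0,0,0],[0,0,0],[0,0,0],[0,0,0],[0,0,0],[0,0,0]], rotation=[[0,0,0],[0,0,0],[0,0,0],[0,0,0],[0,0,0],[0,0,0],[0,0,0],[0,0,0],[0,0,0],[0,0,0]])

```text
clock: 20.0
position: [0.57, 0.1592, 0.3322]
tool_rot: [-2.877, 1.562, 0.18]
force: [0.1, 1.0, 0.6]
grip_width: 0.0511
```

Request:
arm_command(delta_pos=[[0,0,0],[0,0,0],[0,0,0],[0,0,0],[0,0,0],[0,0,0],[0,0,0],[0,0,0],[0,0,0],[0,0,0]], rotation=[[0,0,0],[0,0,0],[0,0,0],[0,0,0],[0,0,0],[0,0,0],[0,0,0],[0,0,0],[0,0,0],[0,0,0]])

```text
clock: 21.0
position: [0.57, 0.1592, 0.3322]
tool_rot: [-2.874, 1.562, 0.183]
force: [-0.1, -0.2, -0.3]
grip_width: 0.0513
```

Run:
```python
from h import *
f=[optics.grab_frame('side').astype(float) for _ in range(10)]
d=np.abs(np.mean(f[:3],0)-np.mean(f[-3:],0))
print('weight region',d[180:205,262:280].mean(),'background',d[190:215,230:250].mean())
print(bot.job_done())
```

```text
weight region 0.8464197530864199 background 0.78
the job is handed in; nothing more can be done
None
```

The larger weight now hangs from the ring of the grey gauge, and I handed the job in at about 21.5 s of the 51 s allowed.

- **Clipping on:** I picked the weight up by its grip block and felt for the bar, meeting it at TCP x of about 0.5515 m. I pushed about 17 mm past first touch and lowered until the sideways force vanished, which I took as the gate snapping shut. I then lowered until the ring took the load, let go and raised the gripper clear.
- **Forces:** horizontal wrist readings while pushing peaked at about 8 N. While the ring took the load, the change in wrist force was about 6 to 7 N. Readings are from the ends of moves only, so shorter peaks between them are not covered.
- **Last checks:** the final side picture shows the weight upright on the bar with the gate apparently shut. The wrist force was about zero. The weight's image changed no more than the background over 0.4 s (0.85 against 0.78 grey levels), so it was at rest.
- **Not measured:** the gate angle could only be judged from a coarse picture. I did not re-measure the smaller weight and the other objects after the moves, but no unexpected contact force showed up.

No check failed or disagreed.

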